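# Park and pin the inspection stage

### The job

Park the inspection stage: slide its carriage by the upright handle fully home against the end stop on the side away from the microscope (never to the microscope's end), so that the flange hole lines up with the rail hole under it. Then take the locking pin from its block and push it fully home through the sloping flange and the rail, its collar resting on the flange, and let go. Do not touch the microscope or the lamp, and leave the jar, loupe and gauge block where they stand.

Things in the scene. Friction and masses are not known exactly. Their poses are not given: they have to be found in the camera images.
- base: fixed white stage base, 160 x 360 x 45 mm (its x, y, z), origin at the centre of its underside; y runs along the carriage's travel, -x is the front with the lock rail (towards the robot, give or take a small yaw). Two dark 12 mm wide legs at x = -98, y = +-100 mm, 48 mm tall, carry the rail
- carriage (a joint): travel of the aluminium carriage (plate 130 x 150 mm, top 66 mm above the table, amber specimen on it up to 91 mm) along the base's +y, in m: 0 is mid travel, end stops at -0.06 and +0.06. It starts between the stops, needs about 3 N to move and stays where it is left
- handle (a point): grip point on the carriage's upright steel handle, a post 16 mm in diameter standing from 66 to 111 mm above the table, 45 mm in front (-x of base) of the carriage's centre; the point is on its axis, 92 mm above the table
- flange (a point): aluminium flange fixed to the front of the carriage, 36 x 50 x 6 mm, leaning 25 degrees towards the robot: its z axis is the hole's axis, pointing out of the hole, up and towards the base's front (tilted 25 degrees from vertical about the base's y); its y is parallel to the base's y. Origin at the mouth of its through hole, diameter 9.6 mm, 68 mm above the table
- lockrail (a point): fixed steel rail, 36 x 210 x 6 mm, parallel to the flange and 1.5 mm beneath it, with two through holes of diameter 9.6 mm at its y = -60 and +60 mm. Origin at the middle of its upper face, axes as the flange's. A flange hole lies over a rail hole only with the carriage against an end stop
- pin: loose locking pin, about 50 g, standing upright in the block. Origin on its axis at the underside of the collar; z runs up to the grip. Steel shank diameter 8 mm, 34 mm long below the origin, the last 6 mm tapering to 4 mm; collar diameter 18 mm, 5 mm thick; above it a cylindrical aluminium grip, diameter 14 mm, from 5 to 42 mm above the origin
- pinblock: fixed black block 60 x 60 x 45 mm with a hole in the middle of its top where the pin stands, collar on the top face; origin at the centre of its underside. It stands to the left or to the right of the stage
- scope: inspection microscope on a stand behind one end of the stage: a white vertical barrel, diameter 40 mm, on a post 302 mm tall with a round foot of diameter 90 mm. Origin on the barrel's axis at table height, over the base's end; the barrel's lower end is 130 mm above the table, the foot's centre 100 mm behind (+x). Its y in the base's frame tells which end it is at
- lamp: lamp stand behind the other end of the stage: a flat rectangular head 60 x 80 mm, 208 to 222 mm above the table, on a post with a square 80 mm foot. Origin at table height under the head's centre; the post is 85 mm behind (+x)
- jar: bystander: jar, diameter 54 mm, 65 mm tall, origin under its centre
- loupe: bystander: black loupe, diameter 44 mm, 38 mm tall, origin under its centre
- gauge: bystander: steel gauge block 35 x 50 x 20 mm, origin under its centre

How it is judged:
On the way, in this order (a step that is already met when the one before it is completed fails the run):
1. the carriage is against the end stop away from the microscope (((y of scope in the frame of base above 0 m and value of joint carriage below -0.0575 m) or (y of scope in the frame of base below 0 m and value of joint carriage above 0.0575 m))), for 0.2 s.
2. the pin is fully home through flange and rail (((y of scope in the frame of base above 0 m and value of joint carriage below -0.0575 m) or (y of scope in the frame of base below 0 m and value of joint carriage above 0.0575 m)) and z of pin in the frame of flange between -0.004 and 0.004 m and x of pin in the frame of flange between -0.004 and 0.004 m and y of pin in the frame of flange between -0.004 and 0.004 m and angle between the z axis of pin and the z axis of flange, either way round below 0.15 rad and angle between pin's own z axis and vertical below 1.2 rad), for 0.2 s.
At the end, for the whole second after the job is handed in: The carriage is within 2.5 mm of the end stop away from the microscope; the pin is through flange and rail, its collar within 4 mm of the flange's face and of the hole's axis, its axis within 0.15 rad of the hole's, grip upwards, released and at rest (all of step 2 and linear speed of pin below 0.02 m/s); the robot touches nothing.
It fails at once if the carriage is run to the microscope's end (within 10 mm of that stop) ((y of scope in the frame of base above 0 m and value of joint carriage above 0.05 m) or (y of scope in the frame of base below 0 m and value of joint carriage below -0.05 m)).
It fails at once if the microscope or the lamp is touched (over 1 N) (contact force between any of the arm, the fingers, pin and scope above 1 N or contact force between any of the arm, the fingers, pin and lamp above 1 N).
It fails at once if the jar, loupe or gauge block is moved by more than 15 mm (distance of any of jar, loupe, gauge from where it was at the start of the episode above 0.015 m).
It also fails if it takes over 54 s, if anything falls off the work surface, if the arm or the gripper's body presses on something with over 40 N, if the wrist force passes 120 N, or if a joint passes its speed limit or range.

### The arm

A 6-joint arm with a two-finger parallel gripper is mounted at the origin on the work surface. World frame = base frame: x ahead of the robot, y to its left, z up, the work surface at z = 0. Lengths are in m, angles in rad, forces in N, time in s.
With the tool pointing down it reaches from about 0.3 to 0.875 m from the base axis. Payload 6.4 kg.
Tool frame: the origin (TCP) lies at the very end of the fingers, on their centre line; the grasp point (between the pads) lies robot.grasp_offset behind it (robot.grasp_offset is the distance from the TCP to the grasp point, in m); z points along the fingers, y is the line along which they close (so a half turn about z gives the same grasp; the last joint's range is limited). The gripper opens to 85 mm and grips with 20 to 120 N. Pads are 22 mm wide; open, the fingers measure 114 mm over their backs; the gripper's body (76 mm by 85 mm) begins 54 mm behind the grasp point. The pads swing forward as they close: fully open they stand 13 mm farther back than shut.
Start: joints at [0.924, 0.181, 1.607, -0, 1.354, -0.206], TCP at [0.245, 0.52, 0.231] pointing down, gripper open.
Joint ranges: [-2.99, 2.99], [-0.89, 2.07], [0.3, 2.58], [-1.14, 4.28], [0, 2.63], [-3.12, 3.12]. Speed limits (rad/s): [2.57, 2.57, 3.01, 3.14, 3.14, 3.14].

### API

Orientations are given as a unit quaternion [x, y, z, w].
In Python, from rig import sensors, optics, workorder, finder, robot gives the robot as it stands. The module is installed in compiled form; this text tells all that it offers.
- The arm moves only by the tool step_arm, never from a script. Its argument "moves" is a list of rows, each an object with "slide": the shift along the tool's x, y, z in mm, a list of three; "roll": the turn about the tool's z in rad. A call has 1 to 12 rows; each row is the pose to reach, as a shift and turn from the pose commanded when the call began, along the tool's axes at that moment; what a row does not reach only later rows make up. A row lasts 1/10 s, in which the tool goes at most 50 mm and 8.59 degrees, less where a joint would pass 70% of its speed; a pose out of reach is approached as far as the arm can. A call with a gripper value outside its range is refused whole. "gripper" is the opening, from 0 (shut) to 1 (fully open), set as the call begins (left out, the last holds). The fingers move at their own pace and stop on an object; "grip_force" is the grip in N (left out, the last holds). Time passes only in rows, so rows that repeat a pose let the fingers close. It gives the time, the measured TCP pose, the force, the opening and the grip force at its end, in the units of the state.
- sensors.observe(): the state, without advancing time (a new reading comes with each control period).
- optics.read_camera(name): name is "scene" or "top"; returns (picture, depth): 420x560x3 uint8, blue, green, red; 420x560 float32, m along the optical axis (not along the pixel's ray), 0 where there is no reading.
- optics.camera_params(name): a dict with "K" (3x3 intrinsics, pixels), "xyz" and "orientation" of the camera in the world. Camera axes: x right, y up, looking along -z (the intrinsics and any distortion apply to the point x, -y, -z); pixel columns grow to the right and rows downward; lengths in m; the calibration is good to about 2 mm. A picture is of the moment at which its call begins. camera_params takes no time and is no camera call.
- workorder.hand_in(): hands the job in; it is judged then, once.
Trained networks look in the newest picture that a camera, given by its name, has taken for a name from the list of things; names that differ only in an ending like _2 or _b are one class to them, and where a whole thing is asked for, a point or a joint stands for the part that bears it (a point fixed in the world has none). Each returns a list of dicts, best first, with "confidence" (0 to 1); they miss things now and then, are a little off and sometimes report something else, mostly with a low value. They report only what shows in the picture. A call takes as long as a camera call.
- finder.outline_of(camera, query): "pixels" (420x560 bool, what is visible of it) and "extent" ([left, top, width, height] in pixels, round what is visible of it).
The state is a dict: "time": time; "joints": joint angles; "joint_velocities": joint speeds; "effort": joint torques, N m; "ee_pos": TCP position; "orientation": TCP orientation; "wrist_force": force on the tool from outside, world axes, zero at the start; "ft_torque": the same for the moment, N m; "grip_width": finger opening in m; "grip_force": force on a finger pad.
Only numpy, scipy, OpenCV 4.12 (cv2) and the standard library are available. Lean on these libraries where they do the work, as an engineer would, in place of code of your own. Each camera call takes 0.05 s, during which the arm holds its last target. There are 200 camera calls.

## Working session

There is one attempt and no reset: what is moved stays moved. The work goes in short steps, Python scripts to look and compute and a tool call to move; the robot and the scene stay as the last step left them, time stands still between calls to the robot, and variables do not carry over. Pictures are saved under pics/ and viewed, at most 10 in all, crops included, and the job is handed in when it is done.

Besides the shell and the picture viewer there is one more tool, called after "Call:" by a JSON object that holds its "op" and its "data", one argument or row to a line. step_arm: Moves the arm, as the interface text tells. Its arguments: {"type":"object","properties":{"moves":{"type":"array","items":{"type":"object","properties":{"slide":{"type":"array","items":{"type":"number"}},"roll":{"type":"number"}}}},"gripper":{"type":"number"},"grip_force":{"type":"number"}},"required":["moves"]}

```bash
mkdir -p pics; cat > h.py <<'E'
import numpy as np, cv2
from scipy.spatial.transform import Rotation as R
from rig import sensors, optics, workorder, finder, robot
def cloud(cam):
    im,d=optics.read_camera(cam); p=optics.camera_params(cam); K=np.array(p["K"])
    v,u=np.mgrid[:420,:560]
    P=np.stack([(u-K[0,2])/K[0,0]*d,-(v-K[1,2])/K[1,1]*d,-d],-1)
    W=P@R.from_quat(p["orientation"]).as_matrix().T+np.array(p["xyz"])
    W[d==0]=np.nan
    return im,W
E
python3 - <<'E'
from h import *
s=sensors.observe(); print(s["time"],s["ee_pos"],s["orientation"],robot.grasp_offset, s["grip_width"])
for c in ["scene","top"]:
    p=optics.camera_params(c); print(c,p)
    im,W=cloud(c); cv2.imwrite(f"pics/{c}.png",im); np.save(f"{c}.npy",W)
    for n in ["base","carriage","handle","flange","lockrail","pin","pinblock","scope","lamp","jar","loupe","gauge"]:
        for r in finder.outline_of(c,n)[:2]:
            m=r["pixels"]; q=W[m]; q=q[~np.isnan(q[:,0])]
            if len(q): print(c,n,round(r["confidence"],2),r["extent"],np.median(q,0).round(3),q.min(0).round(3),q.max(0).round(3))
E
```

```text
0.0 [0.24499896 0.51960438 0.23040161] [ 2.18656937e-01  9.75801437e-01 -7.59745058e-04 -3.50788816e-04] 0.0187 0.08555395839798641
scene {'K': array([[390.84041283,   0.        , 278.62071075],
       [  0.        , 390.84041283, 205.38497827],
       [  0.        ,   0.        ,   1.        ]]), 'xyz': array([ 1.01913781, -0.49687044,  0.77374612]), 'orientation': array([0.35583166, 0.12266837, 0.31602444, 0.87089887])}
scene base 0.58 [226.9, 179.1, 126.1, 126.9] [ 0.658 -0.054  0.046] [ 0.478 -0.167 -0.003] [0.824 0.253 0.301]
scene base 0.24 [317.2, 134.0, 21.9, 26.4] [0.523 0.34  0.049] [ 0.46   0.33  -0.005] [0.543 0.463 0.067]
scene carriage 0.75 [243.2, 197.6, 90.0, 63.5] [ 0.647 -0.008  0.066] [ 0.524 -0.094  0.001] [0.738 0.111 0.229]
scene handle 0.79 [246.8, 202.8, 83.7, 58.9] [ 0.647 -0.008  0.066] [ 0.528 -0.122 -0.001] [0.729 0.089 0.166]
scene handle 0.52 [228.0, 176.8, 126.2, 134.3] [ 0.658 -0.052  0.046] [ 0.483 -0.167 -0.003] [0.83  0.241 0.303]
scene flange 0.73 [243.8, 198.9, 84.4, 64.3] [ 0.647 -0.008  0.066] [ 0.479 -0.124 -0.002] [0.784 0.106 0.224]
scene fla
[... 2294 characters left out ...]
42 -0.323  0.043] [ 0.407 -0.366 -0.004] [ 0.477 -0.296  0.086]
top scope 0.58 [299.1, 81.2, 44.8, 82.6] [ 0.799 -0.09   0.222] [ 0.698 -0.23  -0.755] [ 1.306 -0.05   0.306]
top lamp 0.81 [165.9, 119.8, 54.2, 63.4] [0.695 0.183 0.221] [ 0.644  0.136 -0.002] [0.812 0.284 0.227]
top jar 0.96 [115.3, 236.2, 29.7, 23.8] [0.514 0.353 0.064] [ 0.489  0.334 -0.003] [0.541 0.392 0.07 ]
top loupe 0.59 [114.6, 176.4, 20.8, 15.5] [0.67  0.383 0.036] [ 0.651  0.367 -0.   ] [0.692 0.406 0.043]
top gauge 0.8 [430.7, 195.9, 24.0, 22.7] [ 0.633 -0.407  0.018] [ 0.607 -0.438 -0.002] [ 0.662 -0.381  0.023]
top gauge 0.16 [240.8, 163.1, 62.1, 84.4] [0.64  0.008 0.067] [ 0.522 -0.067  0.02 ] [0.73  0.094 0.114]
```

View pics/scene.png

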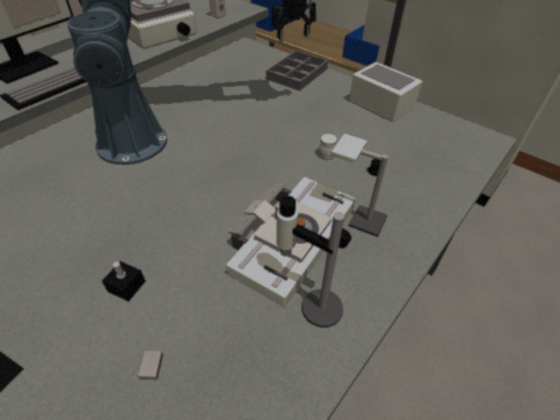

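View pics/top.png

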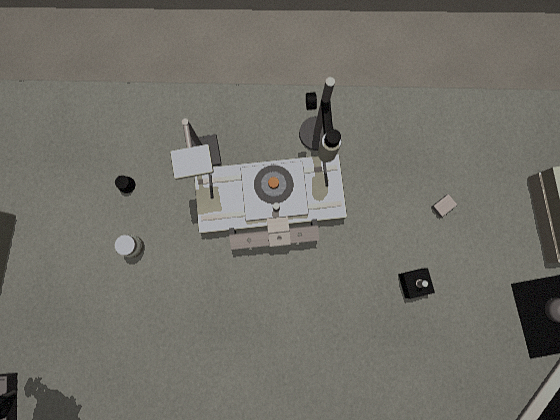

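The scene shows the scope at the stage's right (-y) end and the lamp at its left (+y) end, so home is +y. The pin block is at top-view pixel (417,284), the handle at about (276,207), the flange hole at about (279,238) and the rail holes at about (249,240) and (300,235). Next I'll refine these.

```bash
python3 - <<'E'
from h import *
im,W=cloud("top"); W2=[W]+[cloud("top")[1] for _ in range(5)]
W=np.nanmedian(np.stack(W2),0); np.save("top.npy",W)
a=cv2.resize(im[150:255,185:350],None,fx=4.8,fy=4.8,interpolation=cv2.INTER_CUBIC)
b=cv2.resize(im[262:302,392:442],None,fx=4.8,fy=4.8,interpolation=cv2.INTER_CUBIC)
a=cv2.convertScaleAbs(a,alpha=1.3); c=a.copy(); 
cv2.imwrite("pics/c1.png",c); cv2.imwrite("pics/pb.png",cv2.convertScaleAbs(b,alpha=2))
def reg(x0,x1,y0,y1,z0,z1): 
    m=(W[...,0]>x0)&(W[...,0]<x1)&(W[...,1]>y0)&(W[...,1]<y1)&(W[...,2]>z0)&(W[...,2]<z1); return m,W[m]
# base front/back edge, top surface
m,q=reg(.5,.8,-.2,.26,.036,.054)
m2=cv2.morphologyEx(m.astype(np.uint8),cv2.MORPH_OPEN,np.ones((3,3)))
print("base rect",cv2.minAreaRect(W[m2>0][:,:2].astype(np.float32)), np.median(q[:,2]))
m,q=reg(.55,.75,-.1,.13,.06,.074); m=cv2.morphologyEx(m.astype(np.uint8),cv2.MORPH_OPEN,np.ones((5,5)))>0
print("plate",cv2.minAreaRect(W[m][:,:2].astype(np.float32)),np.median(W[m][:,2]))
m,q=reg(.55,.66,-.08,.1,.098,.12); print("handle top",len(q),q.mean(0))
m,q=reg(.39,.49,-.39,-.28,.035,.055); print("block",cv2.minAreaRect(q[:,:2].astype(np.float32)),np.median(q,0))
m,q=reg(.39,.49,-.39,-.28,.074,.10); print("pin top",len(q),q.mean(0),q[:,2].max())
V=np.load("scene.npy"); 
for x0,x1,y0,y1,z0,z1,n in [(.55,.66,-.08,.1,.1,.12,"handle"),(.39,.49,-.39,-.28,.06,.10,"pin")]:
    q=V[(V[...,0]>x0)&(V[...,0]<x1)&(V[...,1]>y0)&(V[...,1]<y1)&(V[...,2]>z0)&(V[...,2]<z1)]; print("scene",n,len(q),q.mean(0) if len(q) else 0)
E
```

```text
base rect ((0.6473821401596069, 0.02350570261478424), (0.1715696007013321, 0.35999584197998047), 7.357589244842529) 0.044859389645208525
plate ((0.6313078999519348, 0.0013510435819625854), (0.17804056406021118, 0.16657458245754242), 7.279720783233643) 0.06618960943463881
handle top 41 [0.60853894 0.00658664 0.10982488]
block ((0.44258928298950195, -0.33247438073158264), (0.06004006788134575, 0.060639094561338425), 14.690884590148926) [ 0.44287863 -0.32898041  0.04380257]
pin top 37 [ 0.44294223 -0.33154425  0.08465428] 0.08693811069353324
scene handle 25 [0.61020983 0.00102261 0.10893774]
scene pin 80 [ 0.44813708 -0.33616321  0.07817766]
```

View pics/c1.png

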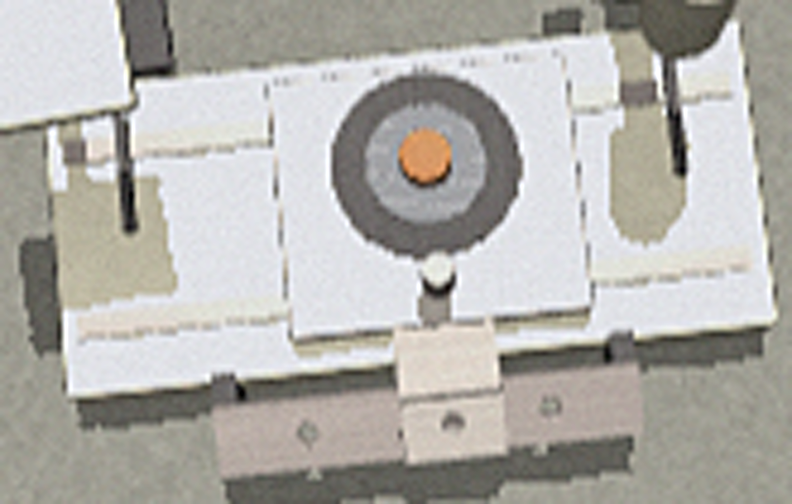

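View pics/pb.png

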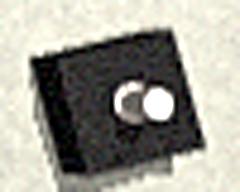

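```bash
cat >> h.py <<'E'
def ray(cam,u,v,z):
    p=optics.camera_params(cam);K=np.array(p["K"]);o=np.array(p["xyz"])
    d=R.from_quat(p["orientation"]).apply([(u-K[0,2])/K[0,0],-(v-K[1,2])/K[1,1],-1])
    return o+d*(z-o[2])/d[2]
E
python3 - <<'E'
from h import *
c=lambda x,y,u0=185,v0=150:((x+.5)/4.8-.5+u0,(y+.5)/4.8-.5+v0)
g={}
for n,(x,y),z in [("railL",(308,432),.0612),("railR",(550,406),.0612),("flange",(453,421),.068),("handle",(440,265),.111),
  ("bFL",(70,396),.045),("bFR",(776,322),.045),("bBR",(741,24),.045),("pFL",(293,341),.066),("pFR",(592,310),.066),("pBL",(268,85),.066),("pBR",(562,52),.066)]:
    g[n]=ray("top",*c(x,y),z); print(n,g[n].round(4))
d=g["railL"]-g["railR"]; print("rail",np.linalg.norm(d),np.degrees(np.arctan2(-d[0],d[1])))
d=g["bFL"]-g["bFR"]; print("front",np.linalg.norm(d),np.degrees(np.arctan2(-d[0],d[1])))
print("pin",ray("top",*c(158,103,392,262),.087), "blk", [ray("top",*c(x,y,392,262),.045) for x,y in [(32,58),(172,35),(203,150),(78,170)]])
yaw=np.radians(7.3); ex=np.array([np.cos(yaw),np.sin(yaw)]);ey=np.array([-ex[1],ex[0]])
B=(g["railL"]+g["railR"])[:2]/2
for n in g: w=g[n][:2]-B; print(n,"rel rail mid in base axes",(w@ex).round(4),(w@ey).round(4))
E
```

```text
railL [0.5359 0.0692 0.0612]
railR [ 0.5512 -0.0493  0.0612]
flange [ 0.5422 -0.0018  0.068 ]
handle [0.612  0.0057 0.111 ]
bFL [0.5528 0.1902 0.045 ]
bFR [ 0.5975 -0.1626  0.045 ]
bBR [ 0.7512 -0.1449  0.045 ]
pFL [0.5802 0.0777 0.066 ]
pFR [ 0.5986 -0.069   0.066 ]
pBL [0.709  0.0943 0.066 ]
pBR [ 0.7289 -0.0525  0.066 ]
rail 0.11947996516100677 7.356274205348485
front 0.35557574546767334 7.217594162726278
pin [ 0.44411937 -0.3320973   0.087     ] blk [array([ 0.46420775, -0.28489718,  0.045     ]), array([ 0.47692324, -0.35380262,  0.045     ]), array([ 0.42152047, -0.36731657,  0.045     ]), array([ 0.41056143, -0.30626985,  0.045     ])]
railL rel rail mid in base axes -0.0001 0.0597
railR rel rail mid in base axes 0.0001 -0.0597
flange rel rail mid in base axes -0.0028 -0.0115
handle rel rail mid in base axes 0.0673 -0.013
bFL rel rail mid in base axes 0.032 0.1775
bFR rel rail mid in base axes 0.0315 -0.178
bBR rel rail mid in base axes 0.1862 -0.18
pFL rel rail mid in base axes 0.0449 0.0625
pFR rel rail mid in base axes 0.0445 -0.0854
pBL rel rail mid in base axes 0.1748 0.0626
pBR rel rail mid in base axes 0.1758 -0.0855
```

Call:
{"op": "step_arm", "data": {
  "moves": [
    {"slide":[-551,-308,0],"roll":-0.569},
    {"slide":[-551,-308,0],"roll":-0.569},
    {"slide":[-551,-308,0],"roll":-0.569},
    {"slide":[-551,-308,0],"roll":-0.569},
    {"slide":[-551,-308,0],"roll":-0.569},
    {"slide":[-551,-308,0],"roll":-0.569},
    {"slide":[-551,-308,0],"roll":-0.569},
    {"slide":[-551,-308,0],"roll":-0.569},
    {"slide":[-551,-308,0],"roll":-0.569},
    {"slide":[-551,-308,0],"roll":-0.569},
    {"slide":[-551,-308,0],"roll":-0.569},
    {"slide":[-551,-308,0],"roll":-0.569}
  ],
  "gripper": 1
}}

```text
time: 2.8
ee_pos: [0.5838, 0.0458, 0.2315]
orientation: [-0.064, 0.998, 0.0, 0.0]
wrist_force: [0.8, 0.6, 0.9]
grip_width: 0.0852
grip_force: 0.0
```

Call:
{"op": "step_arm", "data": {
  "moves": [
    {"slide":[-23,-43,0]},
    {"slide":[-23,-43,40]},
    {"slide":[-23,-43,80]},
    {"slide":[-23,-43,120]},
    {"slide":[-23,-43,156]},
    {"slide":[-23,-43,156]},
    {"slide":[-23,-43,156]}
  ]
}}

```text
schema error: expected keys slide, roll
```

Call:
{"op": "step_arm", "data": {
  "moves": [
    {"slide":[0,0,0]},
    {"slide":[0,0,0]},
    {"slide":[0,0,0]},
    {"slide":[0,0,0]},
    {"slide":[0,0,0]}
  ],
  "gripper": 0.1,
  "grip_force": 30
}}

```text
schema error: expected keys slide, roll
```

Call:
{"op": "step_arm", "data": {
  "moves": [
    {"slide":[-23,-43,0],"roll":0},
    {"slide":[-23,-43,40],"roll":0},
    {"slide":[-23,-43,80],"roll":0},
    {"slide":[-23,-43,120],"roll":0},
    {"slide":[-23,-43,156],"roll":0},
    {"slide":[-23,-43,156],"roll":0},
    {"slide":[-23,-43,156],"roll":0}
  ]
}}

```text
time: 3.5
ee_pos: [0.6111, 0.008, 0.0755]
orientation: [-0.064, 0.998, 0.0, -0.001]
wrist_force: [-0.1, -0.4, 1.2]
grip_width: 0.0855
grip_force: 0.0
```

Call:
{"op": "step_arm", "data": {
  "moves": [
    {"slide":[0,0,0],"roll":0},
    {"slide":[0,0,0],"roll":0},
    {"slide":[0,0,0],"roll":0},
    {"slide":[0,0,0],"roll":0},
    {"slide":[0,0,0],"roll":0}
  ],
  "gripper": 0.1,
  "grip_force": 30
}}

```text
time: 4.0
ee_pos: [0.6117, 0.0076, 0.0763]
orientation: [-0.064, 0.998, -0.0, 0.001]
wrist_force: [-2.4, -1.9, 4.1]
grip_width: 0.0153
grip_force: 29.1
```

Call:
{"op": "step_arm", "data": {
  "moves": [
    {"slide":[0,12,0],"roll":0},
    {"slide":[0,24,0],"roll":0},
    {"slide":[0,36,0],"roll":0},
    {"slide":[0,48,0],"roll":0},
    {"slide":[0,58,0],"roll":0},
    {"slide":[0,64,0],"roll":0},
    {"slide":[0,67,0],"roll":0},
    {"slide":[0,67,0],"roll":0}
  ]
}}

```text
time: 4.8
ee_pos: [0.603, 0.0753, 0.0763]
orientation: [-0.064, 0.998, 0.0, 0.001]
wrist_force: [-1.5, 0.7, 5.6]
grip_width: 0.0152
grip_force: 29.7
```

Call:
{"op": "step_arm", "data": {
  "moves": [
    {"slide":[0,1,0],"roll":0},
    {"slide":[0,2,0],"roll":0},
    {"slide":[0,3,0],"roll":0},
    {"slide":[0,3,0],"roll":0}
  ]
}}

```text
time: 5.2
ee_pos: [0.6029, 0.0763, 0.0763]
orientation: [-0.064, 0.998, -0.001, 0.001]
wrist_force: [-2.5, -6.0, 5.2]
grip_width: 0.0151
grip_force: 29.8
```

Call:
{"op": "step_arm", "data": {
  "moves": [
    {"slide":[0,2,0],"roll":0},
    {"slide":[0,4,0],"roll":0},
    {"slide":[0,4,0],"roll":0},
    {"slide":[0,4,0],"roll":0}
  ]
}}

```text
time: 5.6
ee_pos: [0.6029, 0.0764, 0.0763]
orientation: [-0.064, 0.998, -0.004, 0.001]
wrist_force: [-0.9, -21.5, 4.8]
grip_width: 0.0149
grip_force: 30.6
```

Call:
{"op": "step_arm", "data": {
  "moves": [
    {"slide":[0,-6,0],"roll":0},
    {"slide":[0,-6,0],"roll":0}
  ]
}}

```text
time: 5.8
ee_pos: [0.6031, 0.0747, 0.0763]
orientation: [-0.064, 0.998, -0.0, 0.001]
wrist_force: [-1.4, -3.0, 4.8]
grip_width: 0.0152
grip_force: 30.2
```

Call:
{"op": "step_arm", "data": {
  "moves": [
    {"slide":[0,0,0],"roll":0},
    {"slide":[0,0,0],"roll":0},
    {"slide":[0,0,0],"roll":0},
    {"slide":[0,0,-40],"roll":0},
    {"slide":[0,0,-80],"roll":0},
    {"slide":[0,0,-120],"roll":0},
    {"slide":[50,0,-150],"roll":0},
    {"slide":[100,0,-150],"roll":0},
    {"slide":[150,0,-150],"roll":0},
    {"slide":[150,0,-150],"roll":0},
    {"slide":[150,0,-150],"roll":0}
  ],
  "gripper": 0.6
}}

```text
time: 6.9
ee_pos: [0.4527, 0.0565, 0.2255]
orientation: [-0.064, 0.998, -0.0, 0.001]
wrist_force: [0.3, -0.7, 0.3]
grip_width: 0.051
grip_force: 0.0
```

```bash
python3 - <<'E'
from h import *
s=sensors.observe(); print(s["time"],s["ee_pos"],s["orientation"],s["joints"])
im,W=cloud("top"); im2,_=cloud("scene")
a=cv2.convertScaleAbs(cv2.resize(im[155:260,185:350],None,fx=4.8,fy=4.8,interpolation=cv2.INTER_CUBIC),alpha=1.3)
b=cv2.resize(im2[150:310,210:370],None,fx=3.1,fy=3.1,interpolation=cv2.INTER_CUBIC)
cv2.imwrite("pics/c2.png",a)
E
```

```text
6.9 [0.45273374 0.05653675 0.22554127] [-6.40599411e-02  9.97945923e-01 -2.16191896e-05  5.08023703e-04] [-1.37030696e-01 -8.90045470e-02  1.89996144e+00  1.65407168e-04
  1.32963156e+00 -1.83607413e+00]
```

View pics/c2.png

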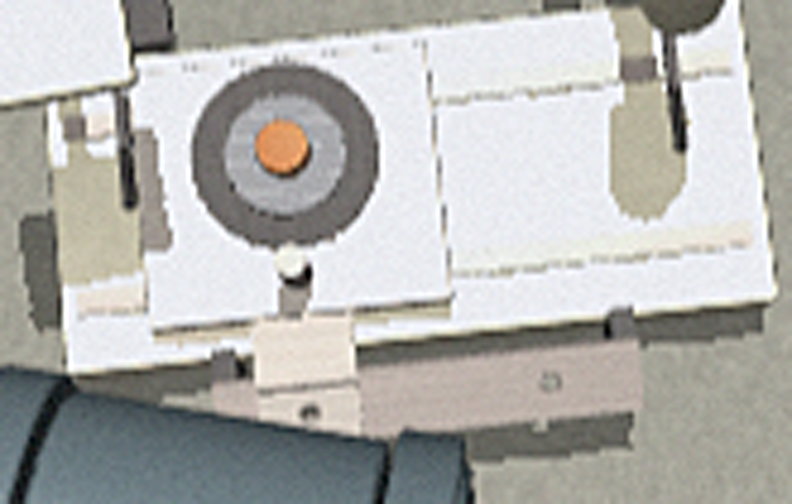

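```bash
python3 - <<'E'
from h import *
c=lambda x,y,u0=185,v0=155:((x+.5)/4.8-.5+u0,(y+.5)/4.8-.5+v0)
ex=np.array([.9919,.127]);ey=np.array([-.127,.9919]); B=np.array([.5359+.5512,.0692-.0493])/2
for n,(x,y),z in [("flange",(310,412),.068),("handle",(292,260),.111),("plateFR",(452,299),.066),("railR",(551,381),.0612)]:
    g=ray("top",*c(x,y),z); w=g[:2]-B; print(n,g,w@ex,w@ey)
E
```

```text
flange [0.5334523  0.06769548 0.068     ] -0.002682237429542691 0.058560145383883926
handle [0.60154823 0.07519531 0.111     ] 0.06581459510569473 0.05735104828814926
plateFR [ 5.90718544e-01 -2.95209300e-04  6.60000000e-02] 0.04548533706147393 -0.016152628172928136
railR [ 0.55174052 -0.0497347   0.0612    ] 0.0005442197747080685 -0.060241450536465665
```

Call:
{"op": "step_arm", "data": {
  "moves": [
    {"slide":[-50,-45,0],"roll":0},
    {"slide":[-100,-45,0],"roll":0},
    {"slide":[-151,-45,0],"roll":0},
    {"slide":[-151,-45,45],"roll":0},
    {"slide":[-151,-45,95],"roll":0},
    {"slide":[-151,-45,144],"roll":0},
    {"slide":[-151,-45,144],"roll":0},
    {"slide":[-151,-35,144],"roll":0},
    {"slide":[-151,-30,144],"roll":0},
    {"slide":[-151,-27,144],"roll":0},
    {"slide":[-151,-25,144],"roll":0},
    {"slide":[-151,-25,144],"roll":0}
  ],
  "gripper": 0
}}

```text
time: 8.2
ee_pos: [0.6076, 0.0511, 0.0831]
orientation: [-0.064, 0.998, -0.0, 0.001]
wrist_force: [0.5, 0.4, 0.2]
grip_width: 0.0001
grip_force: 0.0
```

Call:
{"op": "step_arm", "data": {
  "moves": [
    {"slide":[0,2,0],"roll":0},
    {"slide":[0,4,0],"roll":0},
    {"slide":[0,6,0],"roll":0},
    {"slide":[0,7,0],"roll":0},
    {"slide":[0,7,0],"roll":0}
  ]
}}

```text
time: 8.7
ee_pos: [0.6065, 0.055, 0.082]
orientation: [-0.064, 0.998, -0.002, 0.001]
wrist_force: [-0.3, -10.6, 3.9]
grip_width: 0.0001
grip_force: 5.3
```

Call:
{"op": "step_arm", "data": {
  "moves": [
    {"slide":[0,2,0],"roll":0},
    {"slide":[0,4,0],"roll":0},
    {"slide":[0,4,0],"roll":0},
    {"slide":[0,4,0],"roll":0}
  ]
}}

```text
time: 9.1
ee_pos: [0.6065, 0.0553, 0.0821]
orientation: [-0.064, 0.998, -0.005, 0.001]
wrist_force: [0.2, -23.7, 2.6]
grip_width: -0.0002
grip_force: 12.0
```

Call:
{"op": "step_arm", "data": {
  "moves": [
    {"slide":[0,-25,0],"roll":0},
    {"slide":[0,-25,-45],"roll":0},
    {"slide":[0,-25,-95],"roll":0},
    {"slide":[0,-25,-130],"roll":0},
    {"slide":[50,-40,-130],"roll":0},
    {"slide":[100,-40,-130],"roll":0},
    {"slide":[211,-370,-130],"roll":0},
    {"slide":[211,-370,-130],"roll":0},
    {"slide":[211,-370,-130],"roll":0},
    {"slide":[211,-370,-130],"roll":0},
    {"slide":[211,-370,-130],"roll":0},
    {"slide":[211,-370,-130],"roll":0}
  ],
  "gripper": 0.5
}}

```text
time: 10.3
ee_pos: [0.4523, -0.286, 0.2114]
orientation: [-0.064, 0.998, 0.0, 0.0]
wrist_force: [1.2, 0.6, -0.1]
grip_width: 0.0426
grip_force: 0.0
```

Call:
{"op": "step_arm", "data": {
  "moves": [
    {"slide":[0,0,0],"roll":0},
    {"slide":[0,0,0],"roll":0}
  ]
}}

```text
time: 10.5
ee_pos: [0.4525, -0.2851, 0.2109]
orientation: [-0.063, 0.998, 0.001, -0.0]
wrist_force: [0.7, 0.6, -0.8]
grip_width: 0.0427
grip_force: 0.0
```

Call:
{"op": "step_arm", "data": {
  "moves": [
    {"slide":[15,-45,0],"roll":0},
    {"slide":[15,-45,40],"roll":0},
    {"slide":[15,-45,90],"roll":0},
    {"slide":[15,-45,120],"roll":0},
    {"slide":[15,-45,145],"roll":0},
    {"slide":[15,-45,153],"roll":0},
    {"slide":[15,-45,153],"roll":0}
  ]
}}

```text
time: 11.2
ee_pos: [0.4439, -0.329, 0.0573]
orientation: [-0.065, 0.998, 0.001, -0.001]
wrist_force: [0.1, 0.1, 0.4]
grip_width: 0.043
grip_force: 0.0
```

Call:
{"op": "step_arm", "data": {
  "moves": [
    {"slide":[0,0,0],"roll":0},
    {"slide":[0,0,0],"roll":0},
    {"slide":[0,0,0],"roll":0},
    {"slide":[0,0,0],"roll":0}
  ],
  "gripper": 0.05,
  "grip_force": 25
}}

```text
time: 11.6
ee_pos: [0.4452, -0.3328, 0.0602]
orientation: [-0.064, 0.998, -0.002, 0.001]
wrist_force: [1.9, -5.3, 2.3]
grip_width: 0.013
grip_force: 24.5
```

Call:
{"op": "step_arm", "data": {
  "moves": [
    {"slide":[0,0,-10],"roll":0},
    {"slide":[0,0,-20],"roll":0},
    {"slide":[0,0,-28],"roll":0},
    {"slide":[0,0,-31],"roll":0},
    {"slide":[0,0,-31],"roll":0},
    {"slide":[0,0,-31],"roll":0}
  ]
}}

```text
time: 12.2
ee_pos: [0.4442, -0.3312, 0.0896]
orientation: [-0.064, 0.998, -0.0, 0.0]
wrist_force: [1.2, -3.2, 3.3]
grip_width: 0.0131
grip_force: 25.0
```

```bash
python3 - <<'E'
from h import *
p=optics.camera_params("scene");K=np.array(p["K"])
s=sensors.observe(); print(s["ee_pos"],s["wrist_force"],s["ft_torque"])
im,W=cloud("scene")
b=cv2.resize(im[215:315,80:190],None,fx=6,fy=6,interpolation=cv2.INTER_CUBIC)
cv2.imwrite("pics/p1.png",cv2.convertScaleAbs(b,alpha=1.5))
E
```

```text
[ 0.44421284 -0.33120291  0.08964256] [ 1.2346983  -3.22740763  3.31192344] [-0.622926   -0.27647624  0.04240004]
```

View pics/p1.png

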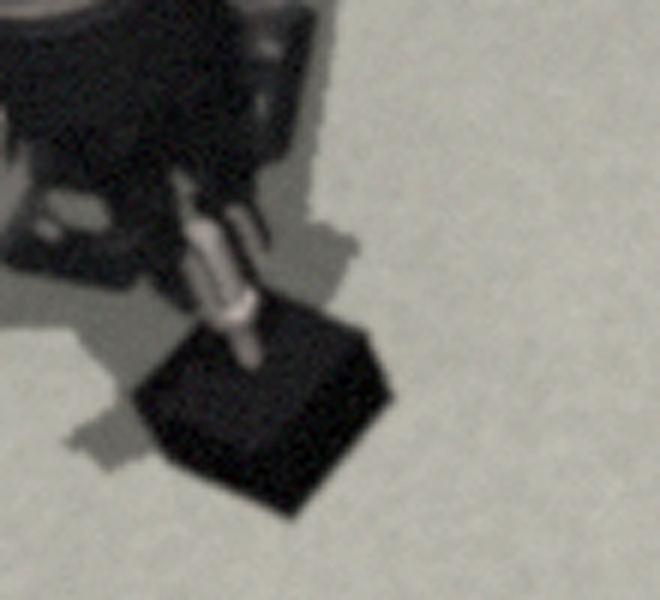

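The pin (collar at crop (237,310)) is raised and held, with its tip still in the hole at about (250,365). Next I pivot it in the grip about its tip.

Call:
{"op": "step_arm", "data": {
  "moves": [
    {"slide":[3,0,-1],"roll":0},
    {"slide":[6,0,-1],"roll":0},
    {"slide":[12,0,0],"roll":0},
    {"slide":[17,0,1.3],"roll":0},
    {"slide":[23,0,3],"roll":0},
    {"slide":[28,0,5.3],"roll":0},
    {"slide":[31,0,6.5],"roll":0},
    {"slide":[31,0,6.5],"roll":0}
  ]
}}

```text
time: 13.05
ee_pos: [0.4127, -0.3355, 0.0829]
orientation: [-0.064, 0.998, -0.0, -0.0]
wrist_force: [1.5, -4.9, 3.2]
grip_width: 0.0129
grip_force: 25.6
```

```bash
python3 - <<'E'
from h import *
s=sensors.observe(); print(s["ee_pos"],s["wrist_force"],s["ft_torque"])
im,W=cloud("scene")
b=cv2.resize(im[215:315,80:190],None,fx=6,fy=6,interpolation=cv2.INTER_CUBIC)
cv2.imwrite("pics/p2.png",cv2.convertScaleAbs(b,alpha=1.5))
E
```

```text
[ 0.41267706 -0.33549688  0.08285037] [ 1.51155548 -4.87940298  3.24856022] [-1.09105956 -0.41093103 -0.14128234]
```

View pics/p2.png

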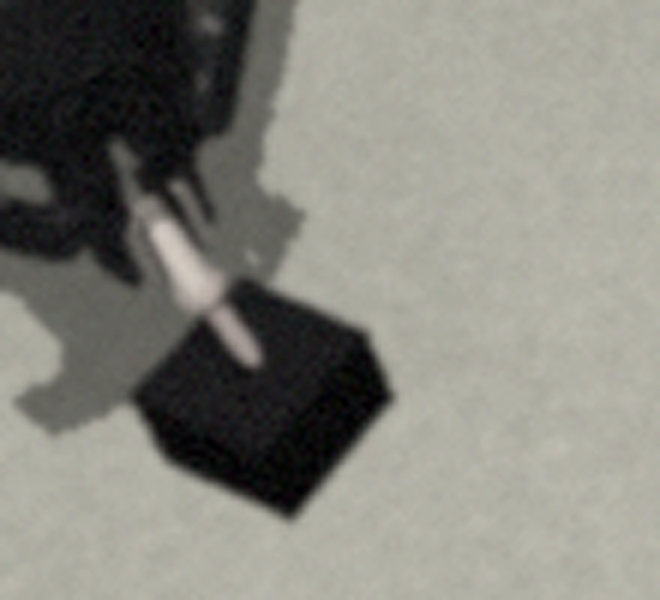

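The pin now leans about 26°, with its collar at crop (205,290) and its tip at (255,365). I'll lift it and carry it to a hover over the hole.

Call:
{"op": "step_arm", "data": {
  "moves": [
    {"slide":[3,0,-6],"roll":0},
    {"slide":[5,0,-25],"roll":0},
    {"slide":[5,0,-60],"roll":0},
    {"slide":[5,0,-100],"roll":0},
    {"slide":[0,15,-120],"roll":0},
    {"slide":[-10,45,-120],"roll":0},
    {"slide":[-25,85,-120],"roll":0},
    {"slide":[-40,125,-120],"roll":0},
    {"slide":[-55,165,-120],"roll":0},
    {"slide":[-70,205,-120],"roll":0},
    {"slide":[-85,245,-120],"roll":0},
    {"slide":[-100,285,-120],"roll":0}
  ],
  "grip_force": 30
}}

```text
time: 14.3
ee_pos: [0.4735, -0.0368, 0.2011]
orientation: [-0.064, 0.998, 0.001, -0.003]
wrist_force: [1.0, -0.8, 0.1]
grip_width: 0.013
grip_force: 29.5
```

Call:
{"op": "step_arm", "data": {
  "moves": [
    {"slide":[-14,40,0],"roll":0},
    {"slide":[-28,75,0],"roll":0},
    {"slide":[-37,101,0],"roll":0},
    {"slide":[-37,101,0],"roll":0},
    {"slide":[-37,101,0],"roll":0}
  ]
}}

```text
time: 14.8
ee_pos: [0.4977, 0.066, 0.2013]
orientation: [-0.065, 0.998, 0.0, -0.002]
wrist_force: [0.6, -0.1, -0.5]
grip_width: 0.0123
grip_force: 29.5
```

Call:
{"op": "step_arm", "data": {
  "moves": [
    {"slide":[-2,-2,30],"roll":0},
    {"slide":[-2,-2,60],"roll":0},
    {"slide":[-2,-2,75],"roll":0},
    {"slide":[-2,-2,75],"roll":0},
    {"slide":[-2,-2,75],"roll":0}
  ]
}}

```text
time: 15.3
ee_pos: [0.5014, 0.0628, 0.1277]
orientation: [-0.063, 0.998, 0.0, -0.001]
wrist_force: [-0.2, 0.6, 0.9]
grip_width: 0.0133
grip_force: 29.5
```

```bash
python3 - <<'E'
from h import *
s=sensors.observe(); T=s["ee_pos"]; print(T,s["orientation"],s["wrist_force"])
im,W=cloud("scene"); np.save("scene2.npy",W)
p=optics.camera_params("scene");K=np.array(p["K"]);Rm=R.from_quat(p["orientation"]).as_matrix()
def proj(X): 
    c=Rm.T@(np.array(X)-p["xyz"]); return np.array([K[0,2]+K[0,0]*c[0]/-c[2],K[1,2]+K[1,1]*-c[1]/-c[2]])
ex=np.array([.9919,.127,0]); G=T+[0,0,.0187]; ax=-np.sin(np.radians(26))*ex+[0,0,np.cos(np.radians(26))]
u0,v0=240,150
for n,X in [("mouth",[.533,.0688,.068]),("tip",G-.067*ax),("collar",G-.033*ax),("railR",[.5512,-.0493,.0612]),("handletop",[.602,.0764,.111])]:
    q=proj(X); print(n,q.round(1),"crop",((q-[u0,v0])*8).round())
b=cv2.resize(im[v0:v0+75,u0:u0+100],None,fx=8,fy=8,interpolation=cv2.INTER_CUBIC)
cv2.imwrite("pics/p3.png",cv2.convertScaleAbs(b,alpha=1.4))
E
```

```text
[0.50136869 0.0628334  0.12769834] [-6.34052800e-02  9.97987488e-01  6.67072524e-05 -8.59613782e-04] [-0.22380769  0.64079802  0.90834727]
mouth [270.4 189.2] crop [243. 314.]
tip [269.1 184.1] crop [233. 273.]
collar [264.1 173.1] crop [193. 185.]
railR [244.8 219.8] crop [ 38. 558.]
handletop [293.5 187.4] crop [428. 299.]
```

View pics/p3.png

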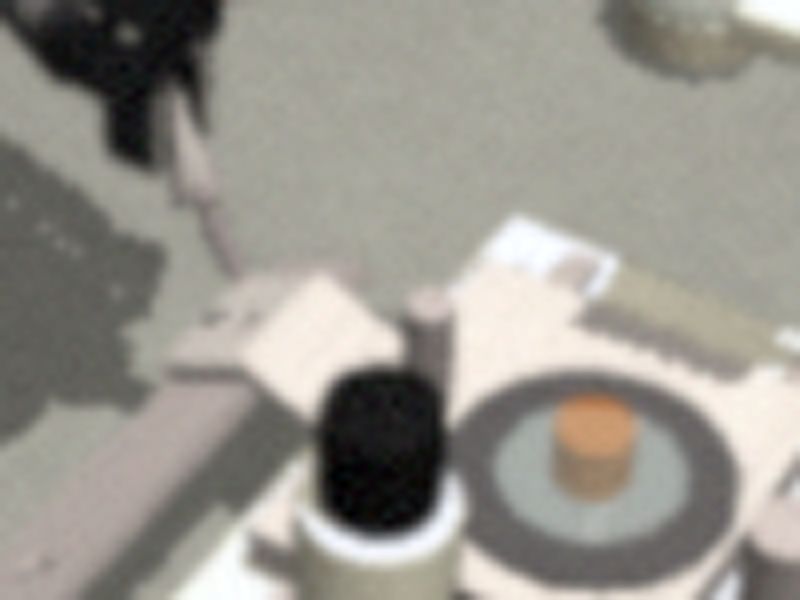

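```bash
python3 - <<'E'
from h import *
im=np.mean([cloud("scene")[0] for _ in range(6)],0)
p=optics.camera_params("scene");K=np.array(p["K"]);Rm=R.from_quat(p["orientation"]).as_matrix()
def proj(X): 
    c=Rm.T@(np.array(X)-p["xyz"]); return np.array([K[0,2]+K[0,0]*c[0]/-c[2],K[1,2]+K[1,1]*-c[1]/-c[2]])
ex=np.array([.9919,.127,0]);ey=np.array([-.127,.9919,0]);c,s=np.cos(np.radians(25)),np.sin(np.radians(25))
xf=c*ex+[0,0,s]; M=np.array([.533,.0688,.068])
for a,b in [(-18,-25),(-18,25),(18,-25),(18,25),(0,0)]:
    q=proj(M+xf*a/1e3+ey*b/1e3); print(a,b,((q-[240,150])*8).round())
g=im.mean(2); np.set_printoptions(linewidth=200)
print(g[180:202,258:280].round().astype(int))
m=g[178:204,254:286]; b=cv2.resize(np.clip((m-90)*1.9,0,255).astype(np.uint8),None,fx=20,fy=20,interpolation=cv2.INTER_CUBIC)
b=cv2.cvtColor(b,cv2.COLOR_GRAY2BGR)
th=np.linspace(0,2*np.pi,60)
pts=[proj(M+4.8e-3*(xf*np.cos(t)+ey*np.sin(t))) for t in th]
for q in pts: cv2.circle(b,tuple(int(v) for v in ((q-[254,178]+.5)*20)),1,(0,0,255),-1)
cv2.imwrite("pics/p4.png",b)
E
```

```text
-18 -25 [160. 356.]
-18 25 [243. 269.]
18 -25 [243. 361.]
18 25 [326. 272.]
0 0 [243. 314.]
[[ 78  85 100 111 113 112 112 109 101  92  97 105 106 109 113 114 114 115 116 116 116 115]
 [ 68  71  86 106 114 114 112 111 106  92  93 103 106 110 113 113 114 115 116 115 116 114]
 [ 67  68  81 107 114 114 113 112 108  94  90  99 107 109 110 112 114 115 116 117 117 118]
 [ 67  71  87 108 113 113 112 113 112 105  95  96 103 108 114 117 118 121 121 121 124 127]
 [ 68  77  99 112 114 114 113 114 113 110 105 101 108 118 125 126 128 128 128 130 136 145]
 [ 68  81 105 114 115 115 115 115 114 114 116 119 125 133 136 137 136 136 138 143 152 161]
 [ 72  88 108 115 116 115 115 114 116 119 127 133 137 139 139 139 139 140 145 155 163 168]
 [ 78 101 113 115 116 115 114 115 118 126 134 138 139 139 138 138 141 146 154 164 167 168]
 [ 81 105 114 114 116 116 116 115 117 124 131 138 137 131 133 138 145 155 163 167 168 170]
 [ 91 108 114 115 117 118 117 108 103 112 123 136 130 121 128 142 154 163 168 169 169 171]
 [110 113 115 116 118 121 123 113 112 126 134 135 128 125 137 152 162 167 168 170 170 170]
 [115 1
[... 294 characters left out ...]
4 133 134 135 137 141 153 165 167 169 170 171 170 169 168 169]
 [113 112 109 108 108 113 115 115 117 118 120 122 135 154 165 169 171 171 170 168 169 170]
 [110 111 103  91  86  85  88  89  89  87  89  90 102 130 153 166 170 170 169 169 169 170]
 [ 98 105 105  99  93  90  91  92  92  90  91  91  92 102 125 151 165 169 169 170 171 169]
 [ 81  95 110 115 114 114 114 115 116 115 115 113 108  96  96 120 148 163 169 171 170 162]
 [ 86 105 117 121 121 120 121 122 122 122 121 117 110  99  84  88 114 144 160 168 166 149]
 [103 115 120 121 121 122 123 123 123 121 118 112 105  93  79  72  83 105 134 153 157 130]
 [114 119 121 121 122 122 122 122 122 118 113 106  95  81  71  69  71  78  97 122 135 107]]
```

View pics/p4.png

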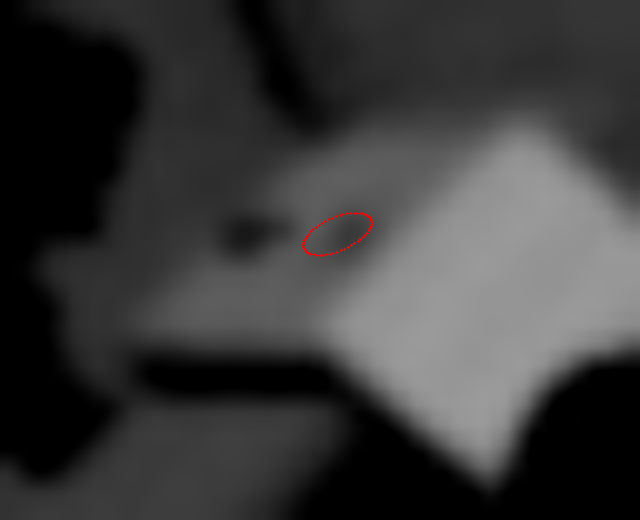

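The overlay shows my predicted hole mouth on the visible hole at crop (345,232); the darker spot at (250,235) is a shadow. The pin tip at (315,125) also matches the prediction. Now I align on the hole axis and start inserting.

Call:
{"op": "step_arm", "data": {
  "moves": [
    {"slide":[4.8,2,2.2],"roll":0},
    {"slide":[4.8,2,2.2],"roll":0},
    {"slide":[2.3,2,7.6],"roll":0},
    {"slide":[-0.3,2,13],"roll":0},
    {"slide":[-0.3,2,13],"roll":0},
    {"slide":[-0.3,2,13],"roll":0}
  ]
}}

```text
time: 16.25
ee_pos: [0.5019, 0.0658, 0.1144]
orientation: [-0.064, 0.998, 0.0, -0.0]
wrist_force: [0.6, -0.5, -0.2]
grip_width: 0.0128
grip_force: 29.5
```

```bash
cat > st.py <<'E'
from h import *
s=sensors.observe(); T=s["ee_pos"]; ex=np.array([.9919,.127,0]);ey=np.array([-.127,.9919,0]);a=np.radians(25)
ax=-np.sin(a)*ex+[0,0,np.cos(a)]; xf=np.cos(a)*ex+[0,0,np.sin(a)]
tip=T+[0,0,.0187]-.067*(-np.sin(np.radians(26))*ex+[0,0,np.cos(np.radians(26))]); r=(tip-[.533,.0688,.068])*1e3
print(s["time"],T,"tip rel mouth xf,y,axial",(r@xf).round(1),(r@ey).round(1),(r@ax).round(1),"F",s["wrist_force"].round(1))
E
python3 st.py
```

```text
16.25 [0.50188839 0.06579063 0.11435896] tip rel mouth xf,y,axial 0.3 1.0 5.2 F [ 0.6 -0.5 -0.2]
```

Call:
{"op": "step_arm", "data": {
  "moves": [
    {"slide":[-1.1,-0.8,2.3],"roll":0},
    {"slide":[-2.1,-0.8,4.5],"roll":0},
    {"slide":[-3.2,-0.8,6.8],"roll":0},
    {"slide":[-4.2,-0.8,9.1],"roll":0},
    {"slide":[-4.2,-0.8,9.1],"roll":0}
  ]
}}

```text
time: 16.75
ee_pos: [0.5056, 0.0652, 0.1049]
orientation: [-0.064, 0.998, -0.0, -0.001]
wrist_force: [-1.5, -2.4, -2.4]
grip_width: 0.0129
grip_force: 29.5
```

```bash
python3 st.py
```

```text
16.75 [0.5055707  0.06524387 0.10490467] tip rel mouth xf,y,axial -0.4 -0.0 -4.9 F [-1.5 -2.4 -2.4]
```

Call:
{"op": "step_arm", "data": {
  "moves": [
    {"slide":[-1.1,0,2.3],"roll":0},
    {"slide":[-2.1,0,4.5],"roll":0},
    {"slide":[-3.2,0,6.8],"roll":0},
    {"slide":[-4.2,0,9.1],"roll":0},
    {"slide":[-4.2,0,9.1],"roll":0}
  ]
}}

```text
time: 17.25
ee_pos: [0.5096, 0.0656, 0.0957]
orientation: [-0.064, 0.998, -0.0, -0.001]
wrist_force: [-3.0, -3.7, -3.8]
grip_width: 0.013
grip_force: 29.6
```

```bash
python3 st.py
```

```text
17.25 [0.50962297 0.06558036 0.09573569] tip rel mouth xf,y,axial -0.6 -0.2 -14.9 F [-3.  -3.7 -3.8]
```

Call:
{"op": "step_arm", "data": {
  "moves": [
    {"slide":[-1.1,0,2.3],"roll":0},
    {"slide":[-2.1,0,4.5],"roll":0},
    {"slide":[-3.2,0,6.8],"roll":0},
    {"slide":[-4.2,0,9.1],"roll":0},
    {"slide":[-5.3,0,11.3],"roll":0},
    {"slide":[-5.3,0,11.3],"roll":0}
  ]
}}

```text
time: 17.85
ee_pos: [0.5148, 0.0662, 0.0845]
orientation: [-0.064, 0.998, -0.0, -0.001]
wrist_force: [-3.1, -5.1, -3.2]
grip_width: 0.0131
grip_force: 29.7
```

```bash
python3 st.py
```

```text
17.85 [0.51483871 0.06618993 0.08450785] tip rel mouth xf,y,axial -0.6 -0.3 -27.3 F [-3.1 -5.1 -3.2]
```

Call:
{"op": "step_arm", "data": {
  "moves": [
    {"slide":[-1.1,0,2.3],"roll":0},
    {"slide":[-2.1,0,4.5],"roll":0},
    {"slide":[-2.6,0,5.6],"roll":0},
    {"slide":[-2.8,0,6.1],"roll":0},
    {"slide":[-2.8,0,6.1],"roll":0}
  ]
}}

```text
time: 18.35
ee_pos: [0.5174, 0.0664, 0.0792]
orientation: [-0.064, 0.998, -0.0, -0.001]
wrist_force: [-8.6, -5.3, 5.2]
grip_width: 0.0132
grip_force: 30.5
```

```bash
python3 st.py
```

```text
18.35 [0.51737455 0.06644193 0.07915646] tip rel mouth xf,y,axial -0.5 -0.4 -33.3 F [-8.6 -5.3  5.2]
```

Axial force is now rising as the collar meets the flange. I'll press a little more.

Call:
{"op": "step_arm", "data": {
  "moves": [
    {"slide":[-0.8,0,1.8],"roll":0},
    {"slide":[-1.3,0,2.7],"roll":0},
    {"slide":[-1.3,0,2.7],"roll":0}
  ]
}}

```text
time: 18.65
ee_pos: [0.5186, 0.0664, 0.0785]
orientation: [-0.064, 0.998, -0.001, -0.002]
wrist_force: [-18.2, -5.9, 24.8]
grip_width: 0.0128
grip_force: 32.7
```

```bash
python3 st.py
```

```text
18.65 [0.51863339 0.06637349 0.07854689] tip rel mouth xf,y,axial 0.3 -0.6 -34.3 F [-18.2  -5.9  24.8]
```

Call:
{"op": "step_arm", "data": {
  "moves": [
    {"slide":[1.3,0,-2.5],"roll":0},
    {"slide":[1.3,0,-2.5],"roll":0}
  ]
}}

```text
time: 18.85
ee_pos: [0.5182, 0.0664, 0.0792]
orientation: [-0.064, 0.998, -0.001, -0.0]
wrist_force: [-3.1, -5.3, -0.3]
grip_width: 0.0125
grip_force: 30.1
```

Call:
{"op": "step_arm", "data": {
  "moves": [
    {"slide":[0,0,0],"roll":0},
    {"slide":[0,0,0],"roll":0},
    {"slide":[0,0,0],"roll":0},
    {"slide":[0,0,-20],"roll":0},
    {"slide":[0,0,-50],"roll":0},
    {"slide":[0,0,-90],"roll":0},
    {"slide":[50,0,-120],"roll":0},
    {"slide":[100,-50,-120],"roll":0},
    {"slide":[130,-100,-120],"roll":0},
    {"slide":[130,-150,-120],"roll":0},
    {"slide":[130,-200,-120],"roll":0},
    {"slide":[130,-200,-120],"roll":0}
  ],
  "gripper": 0.5
}}

```text
time: 20.05
ee_pos: [0.4153, -0.1511, 0.1999]
orientation: [-0.063, 0.998, -0.001, 0.001]
wrist_force: [0.3, -0.1, 0.4]
grip_width: 0.0432
grip_force: 0.0
```

```bash
python3 - <<'E'
from h import *
im,W=cloud("top"); im2,V=cloud("scene")
a=cv2.resize(im[185:265,200:300],None,fx=6,fy=6,interpolation=cv2.INTER_CUBIC)[:,:400]
b=cv2.resize(im2[150:230,240:306],None,fx=6,fy=6,interpolation=cv2.INTER_CUBIC)
cv2.imwrite("pics/end.png",cv2.convertScaleAbs(np.hstack([a,b]),alpha=1.4))
m=W[(W[...,0]>.48)&(W[...,0]<.56)&(W[...,1]>.04)&(W[...,1]<.1)&(W[...,2]>.085)&(W[...,2]<.13)]
print(len(m),m.mean(0) if len(m) else 0,m[:,2].max() if len(m) else 0)
print("expected grip top",np.array([.533,.0688,.068])+.042*np.array([-.4226*.9919,-.4226*.127,.9063]))
E
python3 st.py
```

```text
50 [0.51752289 0.06655142 0.10098657] 0.11039959369162844
expected grip top [0.51539457 0.06654585 0.1060646 ]
20.15 [ 0.41558755 -0.15142953  0.19963917] tip rel mouth xf,y,axial -66.2 -203.5 130.3 F [ 0.3  0.5 -0. ]
```

View pics/end.png

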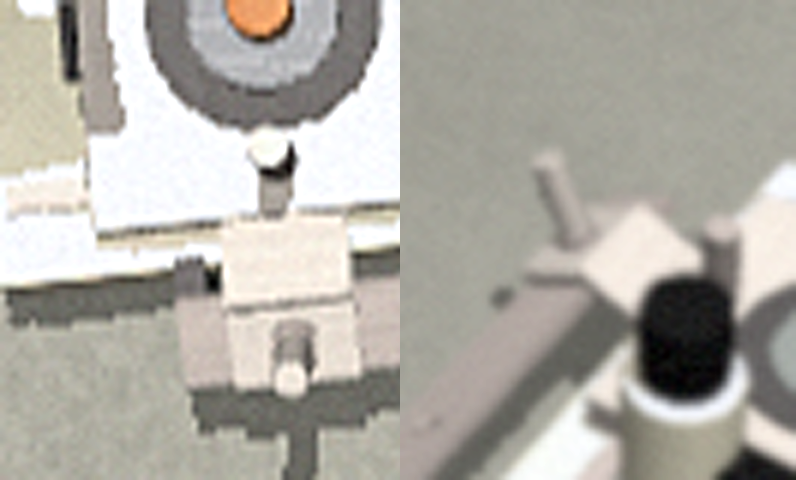

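The pin sits in the flange with its collar down. Its grip top, at crop (290,378) in the top view, is where it should be, and nothing touches it. I'm handing in.

```bash
python3 -c "
from rig import workorder
print(workorder.hand_in())"
```

```text
the job is handed in; nothing more can be done
None
```

I pushed the carriage against the stop away from the microscope and pushed the pin home through flange and rail until its collar met the flange. I then let go, moved the arm clear and handed the job in at about 20 s; no verdict came back.

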